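# Offer the gauge arm up to the comparator stand

### The arm

A 6-joint arm with a two-finger parallel gripper is mounted at the origin on the work surface. World frame = base frame: x ahead of the robot, y to its left, z up, the work surface at z = 0. Lengths are in mm, angles in rad, forces in N, time in s.
With the tool pointing down it reaches from about 300 to 750 mm from the base axis. Payload 8.5 kg.
Tool frame: the origin (TCP) lies midway between the tips of the shut fingers; the grasp point (between the pads) lies env.hold_point_z behind it (env.hold_point_z is the distance from the TCP to the grasp point, in mm); y points along the fingers, z is the direction in which the jaws open and shut, and the axes are right-handed (so a half turn about y gives the same grasp; the last joint's range is limited). The gripper opens to 85 mm and grips with 20 to 120 N. Pads are 22 mm wide; open, the fingers measure 114 mm over their backs; the gripper's body (76 mm by 85 mm) begins 54 mm behind the grasp point. The pads swing forward as they close: fully open they stand 13 mm farther back than shut.
Start: joints at [-1.374, 0.381, 1.297, -0, 1.464, -0.215], TCP at [220.135, -504.005, 231.322] pointing down, gripper open.
Joint ranges: [-3.11, 3.11], [-0.89, 2.33], [0.22, 2.48], [-1.42, 4.56], [0.17, 2.85], [-2.88, 2.88]. Speed limits (rad/s): [2.39, 2.39, 3.14, 3.14, 3.14, 3.14].

### API

Orientations are given as a rotation vector (axis times angle).
In Python, from workcell import env gives the robot as it stands. The module is installed in compiled form; this text tells all that it offers.
- The arm moves only by the tool carry_out, never from a script. Its argument "targets" is a list of rows, each a list of 3 entries, a list of its own where there are three numbers: the shift along the tool's x, y, z in units of 100 cm (1.0 is 100 cm), then the turn, a rotation vector about the tool's x, y, z in units of 45 degrees (1.0 is 45 degrees), then the finger opening in mm, from 0 to 85.4. A call has 1 to 12 rows; each row shifts and turns the commanded pose from where the row before left it, along the tool's axes as they then stand; what a row does not reach is not made up. A row lasts 1/10 s, in which the tool goes at most 50 mm and 8.59 degrees, less where a joint would pass 70% of its speed; a pose out of reach is approached as far as the arm can. A call with a number of a shift or a turn outside -1 to 1 is refused whole. A call with a gripper value outside its range is refused whole. The fingers move at their own pace and stop on an object; "squeeze" is the grip in N (left out, the last holds). Time passes only in rows, so rows that do not move let the fingers close. It gives the time, the measured TCP pose, the force and the opening at its end, in the units of the state.
- env.state(): the state, without advancing time (a new reading comes with each control period).
- env.grab_frame(name): name is "side" or "top" or "wrist"; returns (picture, depth): 384x512x3 uint8, red, green, blue; 384x512 float32, mm along the optical axis (not along the pixel's ray), 0 where there is no reading.
- env.get_calibration(name): a dict with "vertical_fov" (degrees; the focal length in pixels is half the picture's height over the tangent of half this angle, whatever the lens; pixels are square), "cx", "cy" (the principal point, pixels), "k1" (the pictures are not rectified: a ray, as slopes to the right and down, at radius r is drawn at 1 + k1 r^2 times it, then the intrinsics apply), "cam_to_world" (4x4, takes a point from camera to world coordinates). Camera axes: x right, y down, z forward; pixel columns grow to the right and rows downward; lengths in mm; the calibration is good to about 2 mm. A picture is of the moment at which its call begins: read the wrist's pose just before it. get_calibration takes no time and is no camera call; for the wrist camera it gives the pose at the moment of the call.
- env.sign_off(): hands the job in, once; it reports no verdict.
The state is a dict: "time_s": time; "q": joint angles; "qvel": joint speeds; "tau": joint torques, N m; "eef_pos": TCP position; "tcp_rot": TCP orientation; "force": force on the tool from outside, world axes, zero at the start; "ft_torque": the same for the moment, N m; "width": finger opening in mm.
Only numpy, scipy, OpenCV 4.12 (cv2) and the standard library are available. Lean on these libraries where they do the work, as an engineer would, in place of code of your own. Each camera call takes 0.05 s, during which the arm holds its last target. There are 200 camera calls.

### The job

Pick up the blue gauge arm by its balance point, which lies nearer the heavy clamp hub than the middle, and carry it level to the comparator stand. Hold it still and level there, the hub centred about 3 cm above the top of the column and the gauge boss over the anvil, touching nothing of the stand, so that I can wipe the column and then guide the arm down onto it. Finish while still holding it: do not put it down or let go, and leave the tin, the piston and the dial gauge where they are.

Things in the scene. Friction and masses are not known exactly. Their poses are not given: they have to be found in the camera images.
- gauge_arm: Blue cast arm of a dial-gauge stand, 0.6 kg, loose, lying upright on hub and boss. Origin: bore centre at the hub's underside; z up, x from boss to hub. Bar 14 mm wide (y), z 20 to 40 mm, free underneath, runs from x = -24 to -167 mm. Hub: split ring 48 mm outside, 30 mm bore, 44 mm high; clamp ears to x = +40 mm, black 28 mm knob at x = +31 mm reaching y = +32 mm.
- gauge_arm_balance (a point): Balance point of the gauge arm: the middle of the bar's section directly over its centre of mass, at x = -50 mm, y = 0, z = 30 mm in the arm's frame; axes as the gauge arm's. Grip the bar here across its 14 mm width.
- gauge_arm_hub (a point): Centre of the bore at the underside of the hub (the gauge arm's origin); axes as the gauge arm's.
- gauge_arm_boss (a point): Centre of the gauge boss's underside, at x = -180 mm, y = 0, z = 0 in the arm's frame; axes as the arm's. The boss is an upright round 26 mm across and 42 mm high at the light end of the bar; a small brass screw reaches beyond it to x = -207 mm.
- stand: Comparator stand, heavy and fixed to the bench: blue base 290 x 130 mm, top 30 mm above the bench, carrying an upright steel column and a steel anvil. Origin: on the column's axis at bench height; z up, x from anvil to column. The base spans x = -245 to +45 mm, y = -65 to +65 mm.
- stand_column_top (a point): Centre of the column's top end, 180 mm above the bench (stand frame x = 0, y = 0); axes as the stand's. The column is 28 mm across; round its foot a blue collar 68 mm across, up to 54 mm above the bench.
- stand_anvil (a point): Centre of the top of the anvil, a round steel disc 64 mm across, top 38 mm above the bench, 180 mm from the column axis (stand frame x = -180 mm, y = 0); axes as the stand's.
- tin: Bystander: closed round aluminium moisture tin, 55 mm across, 45 mm high. Origin: centre of its underside.
- piston: Bystander: upright steel penetration piston, 50 mm across with a narrower neck, 160 mm high, 1.9 kg. Origin: centre of its underside.
- dial_gauge: Bystander: dial gauge lying on its back, white face up, 57 mm across, 23 mm high, its stem reaching 66 mm along -x. Origin: centre of its underside.

How it is judged:
By the outcome, as a careful person would: the job done as asked, in the order asked, and still so for the second after the job is handed in, while the arm keeps its last pose, push and grip.
It also fails if it takes over 48 s, if anything falls off the work surface, if the arm or the gripper's body presses on something with over 40 N, if the wrist force passes 120 N, or if a joint passes its speed limit or range.

## Working session

There is one attempt and no reset: what is moved stays moved. The work goes in short steps, Python scripts to look and compute and a tool call to move; the robot and the scene stay as the last step left them, time stands still between calls to the robot, and variables do not carry over. Pictures are saved under pics/ and viewed, about 8 in all and at most 12, crops included, and the job is handed in when it is done.

Besides the shell and the picture viewer there is one more tool, called as name(argument=value, ...) on one line, values as JSON. carry_out: Moves the arm, as the interface text tells. Shifts and turns lie within -1 to 1; 1 stands for 100 cm of shift or 45 degrees of turn. Its arguments: {"type":"object","properties":{"targets":{"type":"array"},"squeeze":{"type":"number"}},"required":["targets"]}

```bash
mkdir -p pics
cat > h.py <<'E'
import numpy as np, cv2
from workcell import env
from scipy.spatial.transform import Rotation as R
def grab(n):
    c=env.get_calibration(n); p,d=env.grab_frame(n); return p,d,c
def cloud(d,c):
    f=d.shape[0]/2/np.tan(np.radians(c["vertical_fov"])/2)
    v,u=np.mgrid[:d.shape[0],:d.shape[1]]
    K=np.array([[f,0,c["cx"]],[0,f,c["cy"]],[0,0,1.]])
    # invert drawn = s*(1+k1 r^2)
    xd=(u-c["cx"])/f; yd=(v-c["cy"])/f; x,y=xd.copy(),yd.copy()
    for _ in range(20):
        k=1+c["k1"]*(x*x+y*y); x,y=xd/k,yd/k
    P=np.stack([x*d,y*d,d],-1).astype(float); T=np.array(c["cam_to_world"])
    W=P@T[:3,:3].T+T[:3,3]; W[d<=0]=np.nan; return W
def save(n,p): cv2.imwrite("pics/"+n,cv2.cvtColor(p,cv2.COLOR_RGB2BGR))
E
python3 - <<'E'
from h import *
s=env.state(); print(s, env.hold_point_z)
for n in ("top","side"):
    p,d,c=grab(n); W=cloud(d,c); np.savez(n,p=p,d=d,W=W); save(n+"0.png",p); print(n,c)
a=[cv2.imread(f"pics/{n}0.png") for n in("top","side")]
cv2.imwrite("pics/both.png",cv2.resize(np.vstack(a),(448,672)) if 0 else cv2.resize(np.hstack(a),(800,300)))
E
```

```text
{'time_s': 0.0, 'q': array([-1.37429011e+00,  3.81177844e-01,  1.29828714e+00, -1.22615459e-05,
        1.46356102e+00, -2.15297760e-01]), 'qvel': array([-0.0012507 ,  0.00157629,  0.00124895, -0.00012763,  0.00018594,
       -0.00135468]), 'tau': array([-3.13287797e-03, -4.48470032e+01, -2.31281376e+01, -3.68446335e-04,
        4.74664557e-03, -1.72735793e-05]), 'eef_pos': array([ 220.08153372, -503.72428146,  230.71261828]), 'tcp_rot': array([-0.41660343,  1.99609516, -1.99317434]), 'force': array([ 0.56435005, -0.67816394, -0.05989744]), 'ft_torque': array([0.03464315, 0.00335544, 0.04486981]), 'width': 85.45668046400934} 18.700000000000003
top {'vertical_fov': 48.311198328040284, 'cx': 253.73667201955055, 'cy': 189.25792988730242, 'k1': -0.0057136367205738855, 'cam_to_world': array([[-9.89377291e-03, -9.96795873e-01,  7.93731683e-02,
         4.71300781e+02],
       [-9.99840302e-01,  8.68008763e-03, -1.56213667e-02,
        -9.45292999e+00],
       [ 1.48823478e-02, -7.95150468e-02, -9.96722566e-01,
         1.34470100e+03],
       [ 0.00000000e+00,  0.00000000e+00,  0.00000000e+00,
         1.00000000e+00]])}
side {'vertical_fov': 47.99720152987483, 'cx': 259.19398308003497, 'cy': 188.73436936195756, 'k1': 0.03377924441085416, 'cam_to_world': array([[-8.44486949e-01, -3.02785017e-01,  4.41772595e-01,
         1.48119183e+02],
       [-5.35121445e-01,  4.43038994e-01, -7.19278450e-01,
         7.17275312e+02],
       [ 2.20642516e-02, -8.43823254e-01, -5.36167404e-01,
         6.59316482e+02],
       [ 0.00000000e+00,  0.00000000e+00,  0.00000000e+00,
         1.00000000e+00]])}
```

View pics/top0.png

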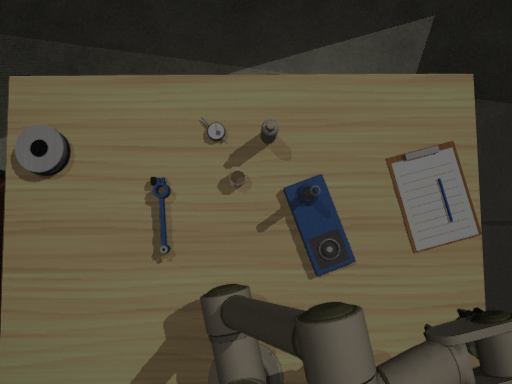

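View pics/side0.png

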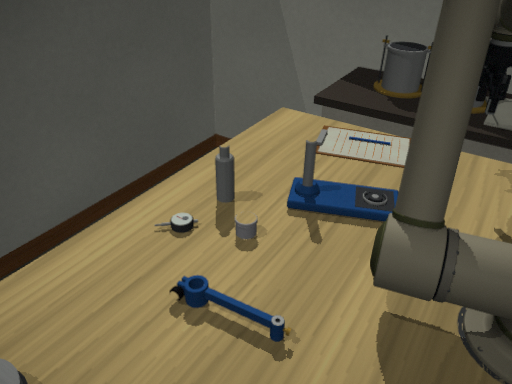

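The top view shows the arm's hub at (162,190) and boss at (165,249), and the stand's column at (316,190) and anvil at (330,249). The tin is at (237,179), the piston at (270,130) and the dial at (216,131). Next I measure these from depth.

Run:
```python
from h import *
z=np.load("top.npz"); W=z["W"]; p=z["p"].astype(int); 
def reg(u0,u1,v0,v1,zl,zh,W=W):
    q=W[v0:v1,u0:u1].reshape(-1,3); return q[(q[:,2]>zl)&(q[:,2]<zh)]
b=reg(140,185,170,262,-5,60); print("bench z",np.nanmedian(W[255:290,60:120,2]), "arm zmax",np.percentile(b[:,2],[50,90,99]))
bar=reg(150,180,200,240,28,50); 
m=bar.mean(0);e=np.linalg.svd(bar-m)[2][0]; print("bar",len(bar),m,e,np.degrees(np.arctan2(e[1],e[0])))
print("hubtop",reg(154,172,181,201,36,60).mean(0),"bosstop",reg(155,175,243,256,35,60).mean(0),len(reg(155,175,243,256,35,60)))
print("col",reg(300,330,175,205,165,200),)
st=reg(275,365,165,285,22,34); r=cv2.minAreaRect(st[:,:2].astype(np.float32)); print("base",len(st),r,np.median(st[:,2]))
an=reg(315,350,235,265,34.5,60); print("anvil",an.mean(0),len(an), cv2.minEnclosingCircle(an[:,:2].astype(np.float32)))
for n,a in dict(tin=(225,250,168,192,35,60),pist=(258,283,115,145,100,180),dial=(198,230,115,145,12,40)).items():
    q=reg(*a); print(n,len(q),q.min(0),q.max(0))
# side
S=np.load("side.npz")["W"]
c=reg(298,322,135,160,120,200,S); print("side col",c.mean(0),c.max(0),len(c))
h=reg(170,215,270,312,36,60,S); print("side hub",h.mean(0),cv2.minEnclosingCircle(h[:,:2].astype(np.float32)))
q=reg(205,275,285,330,35,50,S);m=q.mean(0);e=np.linalg.svd(q-m)[2][0];print("side bar",m,e)
print("side boss",reg(266,292,310,340,36,60,S).mean(0))
s=reg(285,405,175,222,24,33,S);print("side base",cv2.minAreaRect(s[:,:2].astype(np.float32)))
a=cv2.resize(cv2.imread("pics/top0.png")[165:285,140:365],None,fx=3.5,fy=3.5,interpolation=cv2.INTER_CUBIC);cv2.imwrite("pics/crop.png",a)
```

```text
bench z 0.4689858475346682 arm zmax [ 1.30009791 37.26504028 45.9260498 ]
bar 212 [485.85452097 249.41208819  39.33337423] [-0.99803917 -0.06249131 -0.00355802] -176.4171545387271
hubtop [574.98905028 254.15891638  42.97661965] bosstop [398.83558917 245.02550399  42.02179947] 71
col [[ 571.48249533 -189.83845922  181.17272539]
 [ 571.66436188 -192.95496924  178.78674078]
 [ 571.65040532 -195.71964364  178.67501243]
 [ 571.92624346 -199.03105183  175.19511591]
 [ 571.4683944  -200.9566682   180.24275255]
 [ 568.80012158 -184.32624802  181.00291281]
 [ 568.92084847 -187.32969952  179.27959532]
 [ 568.73535156 -203.71452891  179.79975173]
 [ 567.22429021 -183.60615312  166.96363883]
 [ 566.33159309 -184.77624544  177.63193881]
 [ 566.28396571 -207.06231351  175.87495787]
 [ 563.33193779 -181.46120211  181.09143654]
 [ 563.2560773  -184.10133601  181.74954219]
 [ 563.55544211 -207.058038    175.54076915]
 [ 560.86988606 -181.94190307  177.46071725]
 [ 560.61218027 -184.23154672  180.50713228]
 [ 560.23745104 -205.7538938   182.89980829]
 [ 558.23064974 -182.10230788  175.99600827]
 [ 557
[... 1170 characters left out ...]
0111  35.60138801] [640.78683926  48.4234487   53.59931243]
pist 214 [ 722.99289732 -100.55493428  101.07350547] [769.22440997 -51.45365136 163.06382719]
dial 280 [732.42933825  60.92239704  12.43056753] [807.7524993  133.99443126  32.30482175]
side col [ 553.68991772 -187.39665103  155.7100529 ] [ 571.0372561 -178.7346558  180.8134145] 204
side hub [568.08758158 256.68397789  41.98274408] ((569.38720703125, 261.353515625), 43.538265228271484)
side bar [472.5306577  249.79368527  39.32659137] [-0.99922459 -0.03855543 -0.00798108]
side boss [396.24921803 245.58585596  40.6498265 ]
side base ((464.7669677734375, -228.93052673339844), (286.0061340332031, 134.56617736816406), 20.441686630249023)
```

View pics/crop.png

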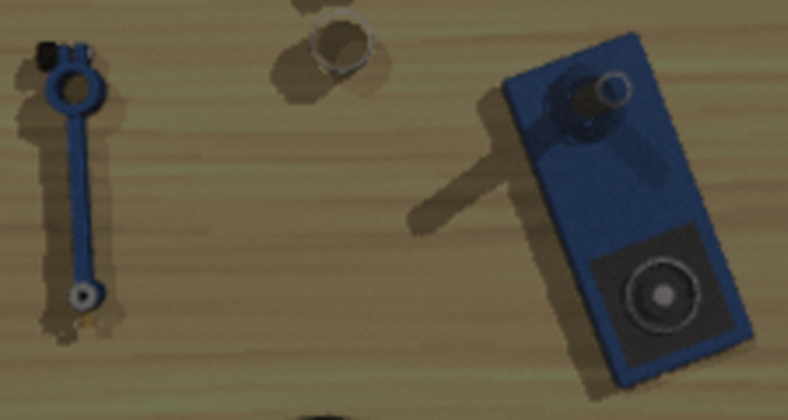

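Run:
```python
from h import *
s=env.state(); M=R.from_rotvec(s["tcp_rot"]).as_matrix(); print(M.round(3))
c=env.get_calibration("top")
def ray(u,v,zz):
    f=192/np.tan(np.radians(c["vertical_fov"])/2); d=np.array([(u-c["cx"])/f,(v-c["cy"])/f]); x=d.copy()
    for _ in range(9): x=d/(1+c["k1"]*(x@x))
    T=np.array(c["cam_to_world"]); g=T[:3,:3]@np.array([*x,1]); o=T[:3,3]; return o+g*(zz-o[2])/g[2]
px=lambda a,b:(140+(a+.5)/3.5-.5,165+(b+.5)/3.5-.5)
h=ray(*px(75,89.5),44); b=ray(*px(84,295.5),42); col=ray(*px(613,90),180); an=ray(*px(663,295),38)
print(h,b,np.linalg.norm((h-b)[:2]),np.degrees(np.arctan2(*(h-b)[1::-1])))
print(col,an,np.linalg.norm((col-an)[:2]),np.degrees(np.arctan2(*(col-an)[1::-1])))
```

```text
[[-0.916 -0.     0.4  ]
 [-0.4    0.001 -0.916]
 [-0.    -1.    -0.001]]
[574.41804028 251.79370597  44.        ] [396.73974208 243.21211042  42.        ] 177.88541658554396 2.7651514939676205
[ 559.58075959 -194.66558297  180.        ] [ 391.55560564 -256.97199451   38.        ] 179.2053048299972 20.345585144561074
```

carry_out(targets=[[[0,0,0],[0,0.153,0],85],[[0,0,0],[0,0.153,0],85],[[0,0,0],[0,0.153,0],85],[[-0.0142,0.00125,-0.0307],[0,0,0],85],[[-0.0142,0.00125,-0.0307],[0,0,0],85],[[-0.0142,0.00125,-0.0307],[0,0,0],85],[[-0.0142,0.00125,-0.0307],[0,0,0],85],[[-0.0142,0.00125,-0.0307],[0,0,0],85],[[-0.0142,0.00125,-0.0307],[0,0,0],85],[[-0.0142,0.00125,-0.0307],[0,0,0],85],[[-0.0142,0.00125,-0.0307],[0,0,0],85],[[-0.0142,0.00125,-0.0307],[0,0,0],85]])

```text
time_s: 1.3
eef_pos: [333.8, -220.1, 219.9]
tcp_rot: [-0.056, 2.196, -2.195]
force: [0.1, 0.6, 0.3]
width: 85.1
```

carry_out(targets=[[[-0.0142,0.00125,-0.0307],[0,0,0],85],[[-0.0142,0.00125,-0.0307],[0,0,0],85],[[-0.0142,0.00125,-0.0307],[0,0,0],85],[[-0.0142,0.00125,-0.0307],[0,0,0],85],[[-0.0142,0.00125,-0.0307],[0,0,0],85],[[-0.0142,0.00125,-0.0307],[0,0,0],85],[[-0.0142,0.00125,-0.0307],[0,0,0],85],[[-0.0142,0.00125,-0.0307],[0,0,0],85],[[-0.0142,0.00125,-0.0307],[0,0,0],85],[[-0.0142,0.00125,-0.0307],[0,0,0],85],[[-0.0142,0.00125,-0.0307],[0,0,0],85],[[-0.0142,0.00125,-0.0307],[0,0,0],85]])

```text
time_s: 2.5
eef_pos: [485.1, 156.6, 204.8]
tcp_rot: [-0.057, 2.196, -2.196]
force: [-0.8, 0.1, 0.5]
width: 85.0
```

carry_out(targets=[[[-0.0142,0.00125,-0.0307],[0,0,0],85],[[-0.0142,0.00125,-0.0307],[0,0,0],85],[[-0.0142,0.00125,-0.0307],[0,0,0],85],[[0,0,0],[0,0,0],85],[[0,0,0],[0,0,0],85]])

```text
time_s: 3.0
eef_pos: [522.4, 249.6, 200.6]
tcp_rot: [-0.059, 2.195, -2.196]
force: [1.0, 0.3, -0.2]
width: 84.9
```

Run:
```python
from h import *
p,d,c=grab("wrist"); W=cloud(d,c); np.savez("wrist",p=p,d=d,W=W); print(c)
s=env.state(); print(s["eef_pos"],R.from_rotvec(s["tcp_rot"]).as_matrix().round(4),s["q"].round(3))
cv2.imwrite("pics/w1.png",cv2.resize(cv2.cvtColor(p,cv2.COLOR_RGB2BGR),(768,576),interpolation=cv2.INTER_CUBIC))
```

```text
{'vertical_fov': 66.38254923308514, 'cx': 258.38213936334336, 'cy': 196.457894847874, 'k1': -0.026790334106798642, 'cam_to_world': array([[ 5.31175726e-02, -9.64410260e-01, -2.59020025e-01,
         5.87543773e+02],
       [-9.98588264e-01, -5.13147427e-02, -1.37214108e-02,
         2.52977690e+02],
       [-5.84766119e-05,  2.59383205e-01, -9.65774482e-01,
         3.44005895e+02],
       [ 0.00000000e+00,  0.00000000e+00,  0.00000000e+00,
         1.00000000e+00]])}
[522.39563214 248.95464055 200.96423072] [[-9.987e-01 -9.000e-04  5.140e-02]
 [-5.140e-02 -5.000e-04 -9.987e-01]
 [ 9.000e-04 -1.000e+00  4.000e-04]] [ 0.24   0.454  1.267 -0.     1.422  1.76 ]
```

View pics/w1.png

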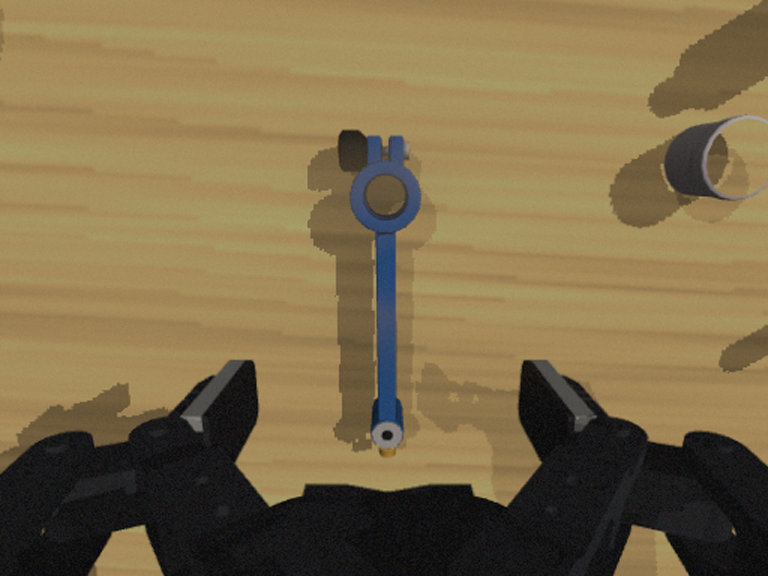

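The wrist view shows the hub ring centred at (386,196) and the boss top at (387,435) in the enlarged picture, with the bar midway between the open fingers.

```bash
cat >> h.py <<'E'
def ray(c,u,v,zz):
    f=192/np.tan(np.radians(c["vertical_fov"])/2); d=np.array([(u-c["cx"])/f,(v-c["cy"])/f]); x=d.copy()
    for _ in range(9): x=d/(1+c["k1"]*(x@x))
    T=np.array(c["cam_to_world"]); g=T[:3,:3]@np.array([*x,1]); o=T[:3,3]; return o+g*(zz-o[2])/g[2]
E
python3 - <<'E'
from h import *
c=env.get_calibration("wrist"); z=np.load("wrist.npz"); p=z["p"].astype(int); W=z["W"]
e=lambda u,v:((u+.5)/1.5-.5,(v+.5)/1.5-.5)
h=ray(c,*e(385.5,196),44); b=ray(c,*e(387,435),42)
print(h,b,np.linalg.norm((h-b)[:2]),np.degrees(np.arctan2(*(h-b)[1::-1])))
m=(p[...,2]>p[...,0]+25)&(W[...,2]>36); m[:160]=0; m[262:]=0
q=W[m]; o=q.mean(0); v=np.linalg.svd(q-o)[2][0]; print(len(q),o,np.degrees(np.arctan2(-v[1],-v[0])), np.percentile(q[:,1],[1,99]))
m=(p[...,2]>p[...,0]+25)&(W[...,2]>41); m[155:]=0; q=W[m]
(x,y),r=cv2.fitEllipse(q[:,:2].astype(np.float32))[:2]; print(len(q),q.mean(0))
mm=m.copy(); mm[:108]=0; q=W[mm]; A=cv2.minEnclosingCircle(q[:,:2].astype(np.float32)); print(A)
E
```

```text
[575.16402217 253.23401427  44.        ] [393.54113231 242.84334027  42.        ] 181.91987309174203 3.27433134321245
1257 [490.59970752 249.01251372  40.81330775] 3.3872233719741844 [240.25803613 257.77501856]
963 [574.54733984 254.2807795   44.77947033]
((574.6505737304688, 254.21339416503906), 23.67756462097168)
```

carry_out(targets=[[[-0.0023,0,-0.0015],[0,-0.0056,0],85],[[0,0.035,0],[0,0,0],85],[[0,0.035,0],[0,0,0],85],[[0,0.035,0],[0,0,0],85],[[0,0.03,0],[0,0,0],85],[[0,0.02,0],[0,0,0],85],[[0,0.015,0],[0,0,0],85],[[0,0.01,0],[0,0,0],85],[[0,0.0095,0],[0,0,0],85],[[0,0,0],[0,0,0],85],[[0,0,0],[0,0,0],85]])

```text
time_s: 4.15
eef_pos: [525.3, 250.9, 12.3]
tcp_rot: [-0.06, 2.193, -2.193]
force: [0.0, -0.1, -0.1]
width: 84.9
```

Run:
```python
from h import *
s=env.state(); print(s["eef_pos"],R.from_rotvec(s["tcp_rot"]).as_matrix().round(4),s["force"])
p,d,c=grab("wrist"); cv2.imwrite("pics/w2.png",cv2.resize(cv2.cvtColor(p,cv2.COLOR_RGB2BGR),(768,576),interpolation=cv2.INTER_CUBIC))
```

```text
[525.25575749 250.86268184  12.32600609] [[-9.985e-01  8.000e-04  5.550e-02]
 [-5.550e-02  2.000e-04 -9.985e-01]
 [-8.000e-04 -1.000e+00 -2.000e-04]] [ 0.00664144 -0.12431196 -0.09580764]
```

View pics/w2.png

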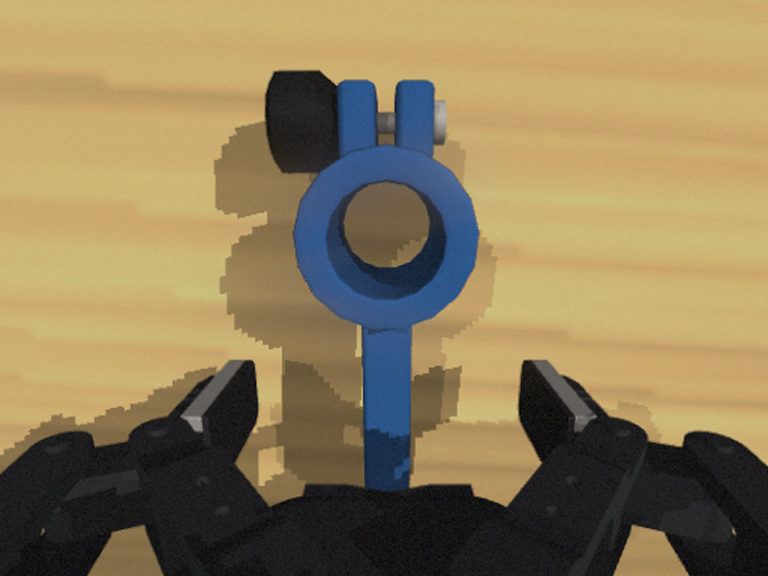

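The hub ring spans x 294–478 and y 145–329 in the enlarged picture, so its centre is at about (386,237). The bar is central between the fingers.

Run:
```python
from h import *
c=env.get_calibration("wrist"); e=lambda u,v:((u+.5)/1.5-.5,(v+.5)/1.5-.5)
L=[ray(c,*e(u,v),44) for u,v in((294,237),(478,237),(386,145),(386,329))]; print(np.array(L).round(1), np.mean(L,0), env.get_calibration("wrist")["cam_to_world"][:3,3] if 1 else 0)
```

```text
[[574.3 277.6  44. ]
 [576.9 230.8  44. ]
 [597.8 255.4  44. ]
 [550.9 252.8  44. ]] [574.96838479 254.15241236  44.        ] [590.10072518 254.45318661 156.06382787]
```

carry_out(targets=[[[0,0,0],[0,0,0],40],[[0,0,0],[0,0,0],20],[[0,0,0],[0,0,0],10],[[0,0,0],[0,0,0],5],[[0,0,0],[0,0,0],5],[[0,0,0],[0,0,0],5],[[0,0,0],[0,0,0],5],[[0,0,0],[0,0,0],5],[[0,0,0],[0,0,0],5],[[0,0,0],[0,0,0],5]], squeeze=90)

```text
time_s: 5.2
eef_pos: [525.0, 251.1, 12.1]
tcp_rot: [-0.061, 2.193, -2.193]
force: [-1.7, 1.3, 5.1]
width: 12.4
```

carry_out(targets=[[[0,-0.002,0],[0,0,0],5],[[0,-0.005,0],[0,0,0],5],[[0,-0.01,0],[0,0,0],5],[[0,-0.01,0],[0,0,0],5],[[0,-0.005,0],[0,0,0],5],[[0,0,0],[0,0,0],5],[[0,0,0],[0,0,0],5],[[0,0,0],[0,0,0],5]])

```text
time_s: 6.0
eef_pos: [524.7, 250.8, 43.5]
tcp_rot: [-0.062, 2.193, -2.194]
force: [-0.5, 1.0, -6.2]
width: 12.6
```

Run:
```python
from h import *
s=env.state(); print(s["eef_pos"],R.from_rotvec(s["tcp_rot"]).as_matrix().round(4),s["force"],s["ft_torque"],s["width"])
p,d,c=grab("wrist"); W=cloud(d,c)
p2,d2,c2=grab("side")
cv2.imwrite("pics/l1.png",np.hstack([cv2.cvtColor(p,cv2.COLOR_RGB2BGR)[:,100:420],cv2.resize(cv2.cvtColor(p2,cv2.COLOR_RGB2BGR)[240:368,140:300],(480,384),interpolation=cv2.INTER_CUBIC)]))
bl=(p[...,2].astype(int)>p[...,0].astype(int)+25)&(d>0)
q=W[bl]; print(np.percentile(q[:,2],[5,50,95]))
m=bl.copy(); m[218:]=0; q=W[m]; q=q[q[:,2]>np.percentile(q[:,2],50)-3]
A=np.c_[q[:,:2]-q[:,:2].mean(0),np.ones(len(q))]; print(q.mean(0),len(q),np.linalg.lstsq(A,q[:,2],rcond=None)[0])
```

```text
[524.67775719 250.83993679  43.47491217] [[-9.985e-01 -7.000e-04  5.560e-02]
 [-5.560e-02 -2.000e-04 -9.985e-01]
 [ 8.000e-04 -1.000e+00  1.000e-04]] [-0.52727916  0.99454991 -6.16771348] [-0.0637909  -0.00183523 -0.05472306] 12.571786132069384
[58.86809483 73.6767734  76.84632587]
[575.23909256 253.72608563  75.94670846] 7132 [2.46646116e-03 2.49349305e-04 7.59467085e+01]
```

View pics/l1.png

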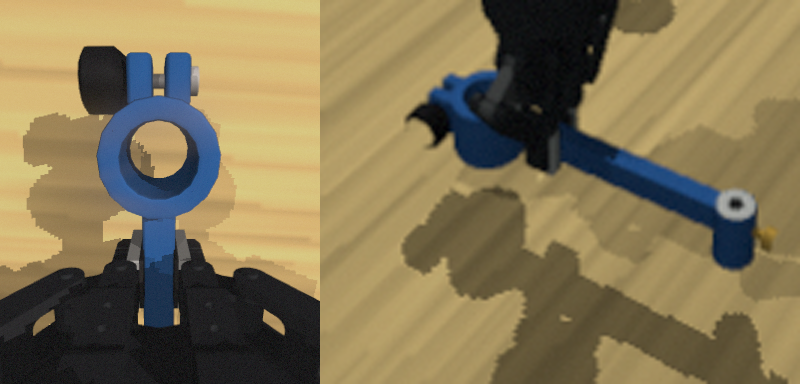

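The arm came up level (hub-top slope 0.0025, load 6.2 N) and is held firmly at 12.6 mm. Next I lift it, turn it and carry it across.

carry_out(targets=[[[0,-0.005,0],[0,0,0],5],[[0,-0.015,0],[0,0,0],5],[[0,-0.025,0],[0,0,0],5],[[0,-0.025,0],[0,0,0],5],[[0,-0.025,0],[0,0,0],5],[[0,-0.025,0],[0,0,0],5],[[0,-0.025,0],[0,0,0],5],[[0,-0.025,0],[0,0,0],5],[[0,-0.02,0],[0,0,0],5],[[0,-0.01,0],[0,0,0],5]])

```text
time_s: 7.1
eef_pos: [525.1, 251.0, 245.9]
tcp_rot: [-0.058, 2.192, -2.191]
force: [0.6, 0.6, -5.2]
width: 12.5
```

carry_out(targets=[[[0,0,0],[0,-0.03,0],5],[[0,0,0],[0,-0.06,0],5],[[0,0,0],[0,-0.07,0],5],[[0,0,0],[0,-0.07,0],5],[[0,0,0],[0,-0.07,0],5],[[0,0,0],[0,-0.05,0],5],[[0,0,0],[0,-0.0256,0],5],[[0.00184,0,0.00465],[0,0,0],5],[[0.00441,0,0.01116],[0,0,0],5],[[0.00736,0,0.0186],[0,0,0],5],[[0.00954,0,0.02411],[0,0,0],5],[[0.00954,0,0.02411],[0,0,0],5]])

```text
time_s: 8.3
eef_pos: [522.3, 160.4, 243.7]
tcp_rot: [-0.36, 2.031, -2.031]
force: [0.6, -0.2, -5.9]
width: 12.7
```

carry_out(targets=[[[0.00954,0,0.02411],[0,0,0],5],[[0.00954,0,0.02411],[0,0,0],5],[[0.00954,0,0.02411],[0,0,0],5],[[0.00954,0,0.02411],[0,0,0],5],[[0.00954,0,0.02411],[0,0,0],5],[[0.00954,0,0.02411],[0,0,0],5],[[0.00954,0,0.02411],[0,0,0],5],[[0.00954,0,0.02411],[0,0,0],5],[[0.00954,0,0.02411],[0,0,0],5],[[0.00954,0,0.02411],[0,0,0],5],[[0.00954,0,0.02411],[0,0,0],5]])

```text
time_s: 9.4
eef_pos: [514.4, -124.8, 243.8]
tcp_rot: [-0.359, 2.031, -2.032]
force: [0.9, -0.1, -6.4]
width: 12.6
```

carry_out(targets=[[[0.00954,0,0.02411],[0,0,0],5],[[0.00954,0,0.02411],[0,0,0],5],[[0.00736,0,0.0186],[0,0,0],5],[[0.00441,0,0.01116],[0,0,0],5],[[0.00184,0,0.00465],[0,0,0],5],[[0,0,0],[0,0,0],5],[[0,0,0],[0,0,0],5],[[0,0,0],[0,0,0],5]])

```text
time_s: 10.2
eef_pos: [512.9, -211.0, 243.9]
tcp_rot: [-0.361, 2.03, -2.03]
force: [-0.2, -0.4, -5.9]
width: 12.9
```

```bash
cat > chk.py <<'E'
from h import *
import sys
s=env.state(); M=R.from_rotvec(s["tcp_rot"]).as_matrix(); print(s["time_s"],s["eef_pos"].round(1),M.round(4).tolist(),s["force"].round(1),s["ft_torque"].round(2),s["width"])
p,d,c=grab("wrist"); W=cloud(d,c); pt,dt,ct=grab("top"); ps,ds,cs=grab("side")
np.savez("fin",p=p,W=W,pt=pt,Wt=cloud(dt,ct),ps=ps,Ws=cloud(ds,cs))
B=lambda x:cv2.cvtColor(x,cv2.COLOR_RGB2BGR)
a=cv2.resize(B(p),(400,300)); b=cv2.resize(B(pt)[150:300,260:380],(240,300),interpolation=cv2.INTER_CUBIC)
g=cv2.resize(B(ps)[80:240,260:440],(338,300),interpolation=cv2.INTER_CUBIC)
cv2.imwrite(f"pics/{sys.argv[1]}.png",np.vstack([np.hstack([a,cv2.copyMakeBorder(g,0,0,0,62,0)]),cv2.copyMakeBorder(b,0,0,0,560,0)]))
bl=(p[...,2].astype(int)>p[...,0].astype(int)+25)&(d>0)
m=bl.copy(); m[218:]=0; q=W[m]; q=q[(q[:,2]>s["eef_pos"][2]+29)&(q[:,2]<s["eef_pos"][2]+36)]
C=cv2.minEnclosingCircle(q[W[m][:,2].size*0:,:2].astype(np.float32)); A=np.c_[q[:,:2]-q[:,:2].mean(0),np.ones(len(q))]
print("hub top",q.mean(0),len(q),np.linalg.lstsq(A,q[:,2],rcond=None)[0])
print("hub from TCP",s["eef_pos"]-50.2*M[:,0]+12.2*M[:,1])
E
python3 chk.py f1
```

```text
10.2 [ 512.9 -211.   243.9] [[-0.9388, 0.0001, 0.3445], [-0.3445, 0.0002, -0.9388], [-0.0001, -1.0, -0.0001]] [-0.2 -0.4 -5.9] [ 0.02  0.05 -0.08] 12.888408858675596
hub top [ 560.60975834 -193.45841516  276.43636234] 7319 [9.98971157e-04 1.48197304e-03 2.76436362e+02]
hub from TCP [ 560.02563753 -193.73946426  231.73670482]
```

View pics/f1.png

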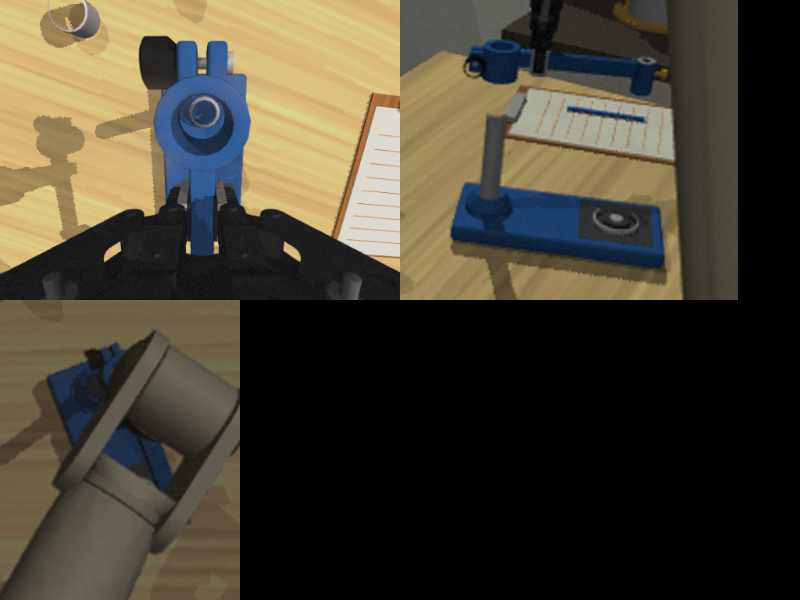

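The bore is directly over the column: the top-left panel shows the column's end at (205,112) inside the ring at (202,113). I lower it to 3 cm above the column and check through the bore.

carry_out(targets=[[[0.0005,0.003,0.0009],[0,0,0],5],[[0,0.005,0],[0,0,0],5],[[0,0.006,0],[0,0,0],5],[[0,0.005,0],[0,0,0],5],[[0,0.0027,0],[0,0,0],5],[[0,0,0],[0,0,0],5],[[0,0,0],[0,0,0],5],[[0,0,0],[0,0,0],5]])

```text
time_s: 11.15
eef_pos: [512.8, -212.9, 222.4]
tcp_rot: [-0.359, 2.03, -2.031]
force: [-0.3, -0.1, -5.9]
width: 12.8
```

```bash
python3 chk.py f2
python3 - <<'E'
from h import *
z=np.load("fin.npz"); B=lambda x:cv2.cvtColor(x,cv2.COLOR_RGB2BGR)
a=cv2.resize(B(z["p"])[80:210,180:340],None,fx=3,fy=3,interpolation=cv2.INTER_CUBIC)
b=cv2.resize(B(z["ps"])[90:210,260:420],None,fx=2,fy=2,interpolation=cv2.INTER_CUBIC); b=cv2.copyMakeBorder(b,0,a.shape[0]-b.shape[0],0,0,0)
cv2.imwrite("pics/f2c.png",np.hstack([a,b]))
W=z["W"]; q=W[80:210,180:340].reshape(-1,3); q=q[(q[:,2]>176)&(q[:,2]<186)]
print("column top seen",len(q),q.mean(0),cv2.minEnclosingCircle(q[:,:2].astype(np.float32)) if len(q) else 0)
q=z["Ws"][90:210,260:420].reshape(-1,3); q=q[(q[:,2]>240)&(q[:,2]<262)]; print(np.percentile(q,[2,98],axis=0) if len(q) else 0)
E
```

```text
11.15 [ 512.8 -212.9  222.4] [[-0.9391, 0.0004, 0.3436], [-0.3436, -0.0003, -0.9391], [-0.0003, -1.0, 0.0004]] [-0.3 -0.1 -5.9] [ 0.04 -0.01 -0.06] 12.752593330404101
hub top [ 560.51929864 -195.42609002  254.87705801] 7328 [1.83760244e-03 1.46493341e-03 2.54877058e+02]
hub from TCP [ 559.95084666 -195.69087931  210.17858359]
column top seen 548 [ 559.37056451 -196.19701763  179.28143655] ((558.455322265625, -196.5623016357422), 13.974123001098633)
[[ 379.43786663 -260.41191826  240.43016115]
 [ 587.87401047 -160.77366582  256.18605854]]
```

View pics/f2c.png

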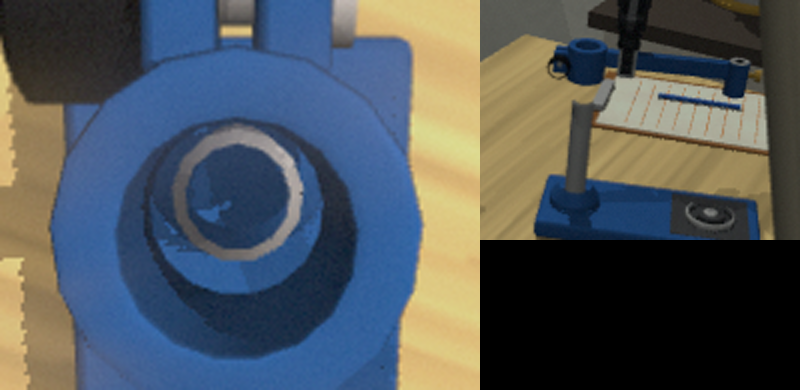

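Run:
```python
from h import *
c=env.get_calibration("wrist"); s=env.state(); M=R.from_rotvec(s["tcp_rot"]).as_matrix()
e=lambda u,v:(180+(u+.5)/3-.5,80+(v+.5)/3-.5)
mid=lambda u0,u1,v0,v1,zz:np.mean([ray(c,*e(u,v),zz) for u,v in((u0,(v0+v1)/2),(u1,(v0+v1)/2),((u0+u1)/2,v0),((u0+u1)/2,v1))],0)
print("col",mid(173,303,121,261,180)); print("bore top",mid(117,357,119,357,254.2)); print("bore bottom",mid(150,323,131,294,210.2)); 
d=mid(173,303,121,261,180)-mid(117,357,119,357,254.2); print("tool x,z err",d@M[:,0],d@M[:,2])
```

```text
col [ 559.53290021 -196.1716092   180.        ]
bore top [ 559.48600115 -195.90260406  254.2       ]
bore bottom [ 558.21126751 -196.31468069  210.2       ]
tool x,z err 0.06603271577261888 0.24817963429812814
```

Column and bore agree within about 0.3 mm through the bore, and the height and level are right, so I hand it in.

Run:
```python
from workcell import env
s=env.state(); print(s["time_s"],abs(s["qvel"]).max(),s["eef_pos"],s["force"],s["width"]); print(env.sign_off())
```

```text
11.3 0.0021728030311766668 [ 512.75560178 -212.93527267  222.31023937] [-0.05509077 -0.16363327 -5.91552162] 12.177357610011232
the job is handed in; nothing more can be done
None
```

The gauge arm is held still and level over the comparator stand, and the job is handed in at 11.3 s with the gripper still holding. I gripped it within about 1 mm of its balance point at 90 N, lifted it, turned it to the stand's direction and carried it across above everything on the bench.

**Last checks**
- **Height:** the hub's underside is about 30 mm above the column top (z ≈ 210 mm), worked out from the TCP. The wrist depth reading gave 0.7 mm more.
- **Centring:** through the bore, the wrist camera shows the hub centred on the column to about 0.3 mm. The position from the first top view differed by about 1 mm, which is within the calibration.
- **Level:** the slope measured on the hub top was about 0.1–0.2°.
- **Direction:** the arm points at 20.1°. The stand measured 20.0° to 20.4°, so the boss should be within about 1 mm of the anvil's centre. I worked this out and did not measure it up close.
- **Contact:** the force on the tool was 5.9 N, which is just the arm's weight. Nothing of the stand is touched.
- **Bystanders:** the path stayed clear of the tin, the piston and the dial gauge. I did not measure their positions again at the end.

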